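# Check a lead screw with the matching thread pitch leaf

### The job

A lead screw lies in the gauge stand. Of the two pitch comb leaves on the bench, take the one whose tooth spacing matches the screw's thread, lay it flat on the stand's rest with its teeth towards the screw, and slide it in until the teeth are fully home in the thread along the leaf's whole length, near the middle of the screw; then let go. Leave the other leaf, the calliper and the tape roll where they lie.

Things in the scene. Friction and masses are not known exactly. Their poses are not given: they have to be found in the camera images.
- stand: Fixed gauge stand, base 200 x 236 x 12 mm; origin under its middle, x from rest to screw, y along the screw, z up. The rest is a flat steel block, top 40 mm above the bench, x -100 to +30 mm, y +-95 mm. Behind it the screw, axis at x 60, z 44 mm, between two end blocks, inner faces at y +-91 mm, tops 75 mm above the bench.
- thread_seat (a point): Point on the steel lead screw (50 mm over the crests, right-hand, pitch 12 mm, thread 6.3 mm deep, 30 degree flanks); axes as the stand. It lies on the crest line on the rest's side, at axis height (44 mm above the bench, 4 mm above the rest), mid-screw, at the middle of a groove; further grooves every 12 mm along y.
- leaf_coarse_grip (a point): Loose comb leaf that fits the screw, 0.15 to 0.3 kg: flat steel plate 80 (x) x 110 (y) x 8 mm, 9 teeth on its +x edge. Upright grip bar along y near its back: 12 mm thick, 64 long, its top 42 mm above the leaf's underside. This point: in the bar, mid-length, 25 mm above the underside, 62 mm behind the teeth's root line. x to the teeth, z up. Left or right of the stand.
- leaf_coarse_edge (a point): Middle of the toothed edge of that leaf: on the root line of the teeth, at the middle tooth, 4 mm above the underside; same axes. Teeth are 12 mm apart, 6 mm long beyond this line, 2 mm wide at the tip. Fully home, the root line meets the crest line through thread_seat.
- leaf_fine_grip (a point): The other loose comb leaf, on the opposite side of the stand: same plate and grip bar, but 17 teeth, 6 mm apart and 3 mm long, which do not fit this screw. Point and axes as for leaf_coarse_grip.
- calliper_mid (a point): Steel sliding calliper lying flat at the back right, 55 x 200 x 12 mm; its centre, half-way up.
- tape_roll_mid (a point): Small black roll of tape lying flat at the back left, 62 x 60 x 19 mm; its centre.

How it is judged:
At the end, for the whole second after the job is handed in: Coarse leaf released, at rest, flat on the rest (tilt 0.04 rad, height 3 mm), root line within 2 mm of the crest line, parallel to the screw within 0.035 rad, middle within 30 mm of the screw's middle; fine leaf moved under 30 mm, calliper, tape roll under 40 mm (x of leaf_coarse_edge in the frame of thread_seat between -0.002 and 0.002 m and y of leaf_coarse_edge in the frame of thread_seat between -0.03 and 0.03 m and z of leaf_coarse_edge in the frame of thread_seat between -0.003 and 0.003 m and angle between the y axis of leaf_coarse_edge and the y axis of thread_seat, either way round below 0.035 rad and angle between leaf_coarse_edge's own z axis and vertical below 0.04 rad and linear speed of leaf_coarse below 0.01 m/s and distance of leaf_fine_grip from where it was at the start of the episode below 0.03 m and distance of each of calliper_mid, tape_roll_mid from where it was at the start of the episode below 0.04 m); the robot touches nothing.
It fails at once if the other leaf is moved (distance of leaf_fine_grip from where it was at the start of the episode above 0.03 m).
It fails at once if a bystander is moved (distance of any of calliper_mid, tape_roll_mid from where it was at the start of the episode above 0.04 m).
It also fails if it takes over 38 s, if anything falls off the work surface, if the arm or the gripper's body presses on something with over 40 N, if the wrist force passes 120 N, or if a joint passes its speed limit or range.

### The arm

A 6-joint arm with a two-finger parallel gripper is mounted at the origin on a cart in front of the work surface, level with it; the furniture and walls round the work are solid. World frame = base frame: x ahead of the robot, y to its left, z up, the work surface at z = 0. Lengths are in m, angles in rad, forces in N, time in s.
With the tool pointing down it reaches from about 0.275 to 0.825 m from the base axis. Payload 4.9 kg.
Tool frame: the origin (TCP) lies at the very end of the fingers, on their centre line; the grasp point (between the pads) lies 19 mm behind it; z points along the fingers, y is the line along which they close (so a half turn about z gives the same grasp; the last joint's range is limited). The gripper opens to 85 mm and grips with 20 to 120 N. Pads are 22 mm wide; open, the fingers measure 114 mm over their backs; the gripper's body (76 mm by 85 mm) begins 54 mm behind the grasp point. The pads swing forward as they close: fully open they stand 13 mm farther back than shut.
Start: joints at [-1.482, 0.326, -0.193, 1.052, 0, 1.437], TCP at [0.122, -0.536, 0.231] pointing down, gripper open.
Joint ranges: [-2.65, 2.65], [-0.97, 1.79], [-1.3, 1.35], [-1.93, 2.1], [-1.47, 1.37], [-3.14, 3.14]. Speed limits (rad/s): [2.57, 2.57, 3.14, 3.14, 3.14, 3.14].

### API

Orientations are given as a rotation vector (axis times angle).
In Python, from workcell import manip gives the robot as it stands. The module is installed in compiled form; this text tells all that it offers.
- The arm moves only by the shell command python3 -m pendant 'ROWS' [OPENING]. ROWS is text: rows parted by semicolons, each of 4 numbers parted by spaces: the shift along the tool's x, y, z in m, then the turn about the tool's z in rad. A call has 1 to 8 rows; each row is the pose to reach, as a shift and turn from the pose commanded when the call began, along the tool's axes at that moment; what a row does not reach only later rows make up. A row lasts 1/10 s, in which the tool goes at most 50 mm and 8.59 degrees, less where a joint would pass 70% of its speed; a pose out of reach is approached as far as the arm can. A call with a gripper value outside its range is refused whole. OPENING is the closure in counts, from 0 (fully open) to 255 (shut), set as the call begins (- or left out, the last holds). The fingers move at their own pace and stop on an object; the grip force is fixed at half the most. Time passes only in rows, so rows that repeat a pose let the fingers close. It gives the time, the measured TCP pose, the force, the opening and the grip force at its end, in the units of the state.
- manip.get_state(): the state, without advancing time (a new reading comes with each control period).
- manip.snapshot(name): name is "scene" or "side" or "wrist"; returns a dict with "image" (420x560x3 uint8, red, green, blue), "range_z" (420x560 float32, m along the optical axis (not along the pixel's ray), 0 where there is no reading), "K" (3x3 intrinsics, pixels), "distortion" ([k1, k2, p1, p2, k3] as OpenCV has them; the pictures are not rectified), "R" (3x3) and "t" (3): a world point X has camera coordinates R X + t. Camera axes: x right, y down, z forward; pixel columns grow to the right and rows downward; lengths in m; the calibration is good to about 2 mm. A picture is of the moment at which its call begins.
- manip.job_done(): hands the job in; it is judged then, once.
The state is a dict: "time_s": time; "joints": joint angles; "joint_velocities": joint speeds; "joint_efforts": joint torques, N m; "tcp_pos": TCP position; "eef_rot": TCP orientation; "ft_force": force on the tool from outside, world axes, zero at the start; "moment": the same for the moment, N m; "opening": finger opening in m; "grip_force": force on a finger pad.
Only numpy, scipy, OpenCV 4.12 (cv2) and the standard library are available. Lean on these libraries where they do the work, as an engineer would, in place of code of your own. Each camera call takes 0.05 s, during which the arm holds its last target. There are 200 camera calls.

## Working session

There is one attempt and no reset: what is moved stays moved. The work goes in short steps, Python scripts to look and compute and a shell command to move; the robot and the scene stay as the last step left them, time stands still between calls to the robot, and variables do not carry over. Pictures are saved under pics/ and viewed, at most 10 in all, crops included, and the job is handed in when it is done.

```bash
mkdir -p pics; cat > h.py <<'E'
import numpy as np,cv2
from workcell import manip
def snap(name,fn):
    s=manip.snapshot(name); cv2.imwrite(fn,cv2.cvtColor(s['image'],cv2.COLOR_RGB2BGR)); np.savez(fn[:-4]+'.npz',**s); return s
def cloud(s):
    h,w=s['range_z'].shape; u,v=np.meshgrid(np.arange(w),np.arange(h))
    p=cv2.undistortPoints(np.stack([u,v],-1).reshape(-1,1,2).astype(float),s['K'],s['distortion']).reshape(-1,2)
    z=s['range_z'].reshape(-1,1); X=np.hstack([p*z,z]); W=(X-s['t'])@s['R']; W[z[:,0]==0]=np.nan
    return W.reshape(h,w,3)
def onplane(s,uv,zp):
    p=cv2.undistortPoints(np.array(uv,float).reshape(-1,1,2),s['K'],s['distortion']).reshape(-1,2)
    d=np.hstack([p,np.ones((len(p),1))])@s['R']; c=-s['R'].T@s['t']
    return c+d*((zp-c[2])/d[:,2])[:,None]
E
python3 - <<'E'
from h import *
print(manip.get_state())
for n in('scene','side'):
    s=snap(n,f'pics/{n}0.png'); print(n,-s['R'].T@s['t'],s['R'][2])
a=cv2.imread('pics/scene0.png');b=cv2.imread('pics/side0.png')
E
```

```text
{'time_s': 0.0, 'joints': array([-1.48221012e+00,  3.26945739e-01, -1.93580868e-01,  1.05197861e+00,
       -1.77903726e-05,  1.43658204e+00]), 'joint_velocities': array([ 0.00144245, -0.00056261,  0.00150966, -0.0005647 ,  0.00149629,
       -0.00018509]), 'joint_efforts': array([ 9.62505646e-05, -4.43404949e+01,  2.62436253e+01,  1.53875712e-02,
       -1.69499967e-04, -1.55013112e-05]), 'tcp_pos': array([ 0.12147611, -0.53583099,  0.23050195]), 'eef_rot': array([-3.12042094e+00, -3.49060832e-01, -3.32787969e-05]), 'ft_force': array([1.08470222, 0.18784026, 0.49655802]), 'moment': array([ 0.02630801,  0.00194299, -0.03185717]), 'grip_force': 0.0, 'opening': 0.08576330526097456}
scene [-0.10727624  0.86793255  0.75158801] [ 0.51149382 -0.67241757 -0.53500345]
side [0.56715666 1.37547932 0.81152687] [-0.00656953 -0.87495997 -0.48415069]
```

View pics/scene0.png

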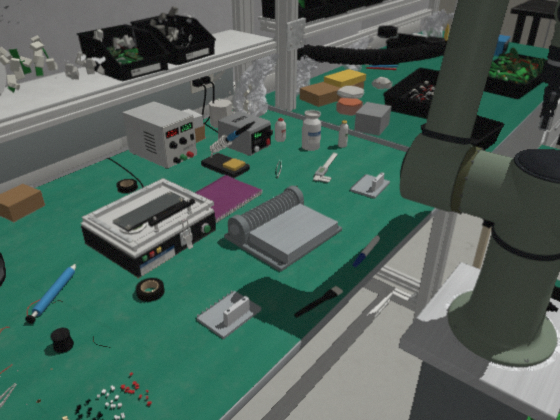

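View pics/side0.png

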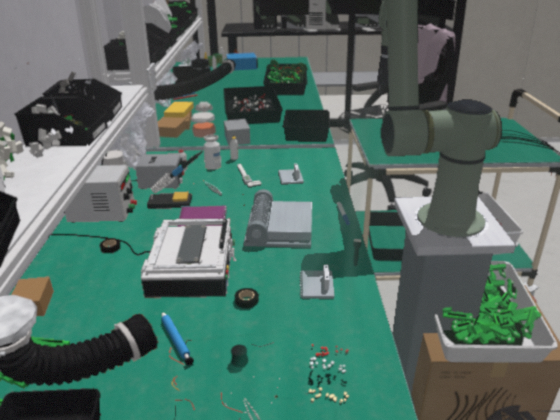

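The stand sits at about (285,230) in the scene view, with the leaves at (228,313) (left) and (370,185) (right). I'll enlarge the leaves to count teeth and compute the poses from the depth data.

```bash
python3 - <<'E'
from h import *
s=dict(np.load('pics/scene0.npz')); W=cloud(s)
d=dict(np.load('pics/side0.npz')); V=cloud(d)
for n,(u,v) in dict(lplate=(213,318),lbar=(236,313),rplate=(368,190),rbar=(376,181),rest=(295,232),tape=(150,280)).items(): print(n,W[v,u].round(4))
a=cv2.imread('pics/scene0.png');b=cv2.imread('pics/side0.png')
A=cv2.resize(a[285:340,190:265],(400,293),interpolation=cv2.INTER_CUBIC)
B=cv2.resize(a[165:220,340:415],(400,293),interpolation=cv2.INTER_CUBIC)
C=cv2.resize(b[260:305,290:350],(400,300),interpolation=cv2.INTER_CUBIC)
D=cv2.resize(b[155:200,270:330],(400,300),interpolation=cv2.INTER_CUBIC)
cv2.imwrite('pics/z1.png',np.vstack([np.hstack([A,B]),np.hstack([C,D])]))
def rect(P,zlo,zhi,box,lab):
    q=P.reshape(-1,3);m=(q[:,2]>zlo)&(q[:,2]<zhi)&(q[:,0]>box[0])&(q[:,0]<box[1])&(q[:,1]>box[2])&(q[:,1]<box[3]);q=q[m]
    r=cv2.minAreaRect(q[:,:2].astype(np.float32)*1000);print(lab,len(q),r,'zmed',np.median(q[:,2]).round(4))
for P,l in((W,'scene'),(V,'side')):
    for n,(c) in dict(l=W[318,213],r=W[190,368]).items():
        bx=(c[0]-.1,c[0]+.1,c[1]-.12,c[1]+.12)
        rect(P,.004,.013,bx,l+n+' plate');rect(P,.036,.048,bx,l+n+' bartop')
    c=W[232,295];rect(P,.036,.043,(c[0]-.15,c[0]+.1,c[1]-.15,c[1]+.15),l+' rest')
    rect(P,.06,.08,(c[0]-.05,c[0]+.2,c[1]-.15,c[1]+.15),l+' screwtop')
E
```

```text
lplate [0.4731 0.3582 0.0037]
lbar [0.4291 0.3349 0.0268]
rplate [ 0.4913 -0.3003  0.0051]
rbar [ 0.4739 -0.3103  0.0373]
rest [0.502  0.0424 0.0354]
tape [0.6542 0.3715 0.0177]
scenel plate 771 ((459.11639404296875, 326.8067932128906), (111.20377349853516, 86.02964782714844), 88.14652252197266) zmed 0.0054
scenel bartop 136 ((435.3093566894531, 326.6461486816406), (64.1922378540039, 12.756611824035645), 87.2251205444336) zmed 0.0387
scener plate 171 ((502.1673583984375, -330.37506103515625), (83.84626007080078, 109.26099395751953), 5.092498779296875) zmed 0.0053
scener bartop 41 ((480.5810546875, -333.7450256347656), (11.757861137390137, 59.96796798706055), 4.550910949707031) zmed 0.0385
scene rest 1372 ((523.6296997070312, 28.96344757080078), (222.10275268554688, 146.39617919921875), 84.81912231445312) zmed 0.0371
scene screwtop 582 ((621.6961059570312, 58.69939422607422), (303.87713623046875, 100.10993194580078), 69.9206771850586) zmed 0.0638
sidel plate 783 ((463.09271240234375, 359.12548828125), (240.71693420410156, 177.42575073242188), 84.59334564208984) zmed 0.0075
sidel bartop 77 ((439.0888977050781, 326.9910888671875), (67.93873596191406, 11.803385734558105), 87.63092803955078) zmed 0.0421
sider plate 309 ((489.71673583984375, -297.5157165527344), (195.13873291015625, 231.89767456054688), 1.110795021057129) zmed 0.008
sider bartop 30 ((485.42974853515625, -329.9636535644531), (12.861907005310059, 58.673492431640625), 6.737887382507324) zmed 0.0419
side rest 1244 ((525.84814453125, 34.26837921142578), (213.59388732910156, 137.14828491210938), 85.80570220947266) zmed 0.0401
side screwtop 507 ((624.048095703125, 51.26457214355469), (283.3805847167969, 97.78150177001953), 72.42300415039062) zmed 0.0664
```

View pics/z1.png

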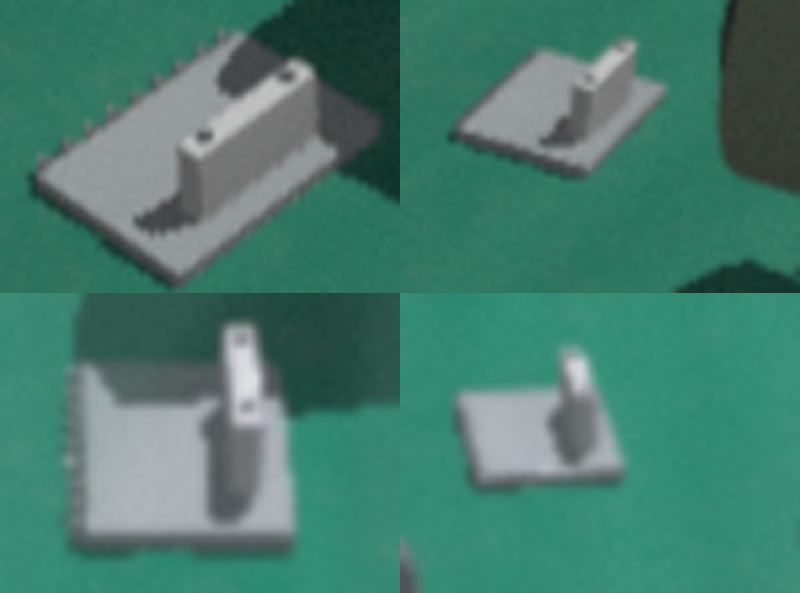

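Bottom line from the crops: the left leaf has widely spaced teeth (about 9, from (40,160) to (225,35) in the top-left crop), so it is the coarse leaf. The right leaf shows only a fine edge. The coarse bar is at about (0.437, 0.327) with yaw about -0.045. I'll move towards it now.

```bash
cat >> h.py <<'E'
from scipy.spatial.transform import Rotation as Ro
def to(p,yaw=None):
    s=manip.get_state(); R=Ro.from_rotvec(s['eef_rot']).as_matrix(); y0=np.arctan2(R[1,0],R[0,0])
    t=0 if yaw is None else -((yaw-y0+np.pi)%(2*np.pi)-np.pi)
    print('tcp',s['tcp_pos'].round(4),'yaw',y0.round(4),'tilt',R[:2,2].round(4),'F',s['ft_force'].round(1),'t',s['time_s'],'shift',(R.T@(np.array(p)-s['tcp_pos'])).round(4),'turn',round(t,4))
E
python3 -m pendant '0.347 -0.184 0 0;0.347 -0.184 0 0;0.347 -0.184 0 0;0.347 -0.184 0 0;0.347 -0.184 0 0;0.347 -0.184 0 0;0.347 -0.184 0 0;0.347 -0.184 0 0'
python3 -c "
from h import *
to([.46,.08,.25],1.526)"
```

```text
time_s: 0.9
tcp_pos: [0.4207, -0.2782, 0.2311]
eef_rot: [-3.122, -0.351, 0.0]
ft_force: [-0.2, -1.3, 0.1]
opening: 0.0854
grip_force: 0.0
tcp [ 0.4207 -0.2782  0.2311] yaw 0.2238 tilt [-0.0001  0.0004] F [-0.2 -1.3  0.1] t 0.9 shift [ 0.1179 -0.3406 -0.0188] turn -1.3022
```

```bash
python3 -m pendant '0.118 -0.34 -0.06 -1.3;0.118 -0.34 -0.06 -1.3;0.118 -0.34 -0.06 -1.3;0.118 -0.34 -0.06 -1.3;0.118 -0.34 -0.06 -1.3;0.118 -0.34 -0.06 -1.3;0.118 -0.34 -0.06 -1.3;0.118 -0.34 -0.06 -1.3'
python3 -c "
from h import *
to([.43,.327,.25],1.526)
s=snap('wrist','pics/w1.png'); print(-s['R'].T@s['t'],s['R'][2])"
```

```text
time_s: 1.7
tcp_pos: [0.4592, 0.0814, 0.2919]
eef_rot: [-2.368, -2.064, -0.002]
ft_force: [-0.3, -0.5, -0.0]
opening: 0.0854
grip_force: 0.0
tcp [0.4592 0.0814 0.2919] yaw 1.4342 tilt [0.0009 0.0013] F [-0.3 -0.5 -0. ] t 1.7 shift [ 0.2393 -0.0624  0.0422] turn -0.0918
[0.47206036 0.16281084 0.4345775 ] [-0.04215767 -0.3173976  -0.947355  ]
```

View pics/w1.png

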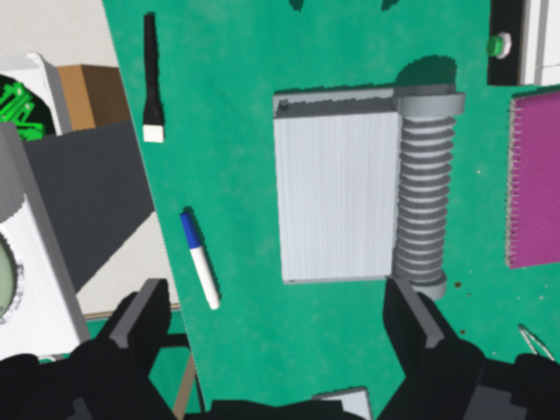

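The wrist view shows the stand clearly: rest corners at about (275,118), (398,110), (392,275), (283,281), and the screw between end blocks at (432,100) and (420,285). I'll fit these from depth.

```bash
python3 - <<'E'
from h import *
s=dict(np.load('pics/w1.npz')); W=cloud(s)
P=onplane(s,[(275,118),(398,110),(392,275),(283,281)],.04); print('rest corners',P.round(4))
print('rest z',W[200,330],W[150,300],W[260,370])
q=W[85:290,268:400].reshape(-1,3); q=q[abs(q[:,2]-.04)<.006]
r=cv2.minAreaRect(q[:,:2].astype(np.float32)*1000); print('rest',r)
q=W[90:300,385:470].reshape(-1,3)
b=q[(q[:,2]>.0)]
for y in np.arange(-.1,.16,.01):
    m=b[abs(b[:,1]-y)<.005]; m=m[m[:,2]>.05]
    if len(m)>5: print(y.round(3),len(m),'x',m[:,0].min().round(4),m[:,0].max().round(4),'zmax',m[:,2].max().round(4))
E
python3 -m pendant '0.239 -0.05 0.02 -0.09;0.239 -0.05 0.02 -0.09;0.239 -0.05 0.02 -0.09;0.239 -0.05 0.02 -0.09;0.239 -0.05 0.02 -0.09;0.239 -0.05 0.02 -0.09;0.239 -0.05 0.02 -0.09'
python3 -c "
from h import *
to([.437,.327,.25],1.526)
s=snap('wrist','pics/w2.png'); print(-s['R'].T@s['t'],s['R'][2])"
```

```text
rest corners [[ 0.466   0.1255  0.04  ]
 [ 0.5921  0.1162  0.04  ]
 [ 0.5788 -0.0746  0.04  ]
 [ 0.4493 -0.0649  0.04  ]]
rest z [0.51425524 0.02900953 0.04013679] [0.48771339 0.08901957 0.0403826 ] [ 0.55401531 -0.05106199  0.04022197]
rest ((524.8463134765625, 29.211647033691406), (210.52162170410156, 139.9705352783203), 86.11631774902344)
-0.09 74 x 0.6089 0.6344 zmax 0.0761
-0.08 202 x 0.5931 0.6368 zmax 0.076
-0.07 522 x 0.579 0.635 zmax 0.0759
-0.06 229 x 0.5848 0.6332 zmax 0.0697
-0.05 293 x 0.586 0.6322 zmax 0.0697
-0.04 360 x 0.5857 0.6335 zmax 0.0707
-0.03 387 x 0.5869 0.6342 zmax 0.0705
-0.02 372 x 0.5867 0.6354 zmax 0.0704
-0.01 332 x 0.5888 0.6363 zmax 0.0706
-0.0 281 x 0.5898 0.6339 zmax 0.07
0.01 329 x 0.591 0.6366 zmax 0.0711
0.02 385 x 0.5915 0.6378 zmax 0.0702
0.03 424 x 0.5915 0.6396 zmax 0.07
0.04 416 x 0.5919 0.64 zmax 0.071
0.05 392 x 0.593 0.6409 zmax 0.0703
0.06 350 x 0.5935 0.6425 zmax 0.0706
0.07 376 x 0.5954 0.6422 zmax 0.07
0.08 697 x 0.5032 0.6419 zmax 0.3221
0.09 882 x 0.5041 0.6432 zmax 0.3251
0.1 461 x 0.5973 0.644 zmax 0.0707
0.11 490 x 0.592 0.6497 zmax 0.0767
0.12 677 x 0.5927 0.6522 zmax 0.0766
0.13 451 x 0.5936 0.6521 zmax 0.0768
time_s: 2.45
tcp_pos: [0.4445, 0.3213, 0.2704]
eef_rot: [2.284, 2.157, -0.003]
ft_force: [0.2, -0.0, 0.3]
opening: 0.0856
grip_force: 0.0
tcp [0.4445 0.3213 0.2704] yaw 1.5135 tilt [-0.0014 -0.0015] F [ 0.2 -0.   0.3] t 2.45 shift [ 0.0053 -0.0078  0.0204] turn -0.0125
[0.45113554 0.40378131 0.4127545 ] [-0.0190886  -0.32244237 -0.94639661]
```

View pics/w2.png

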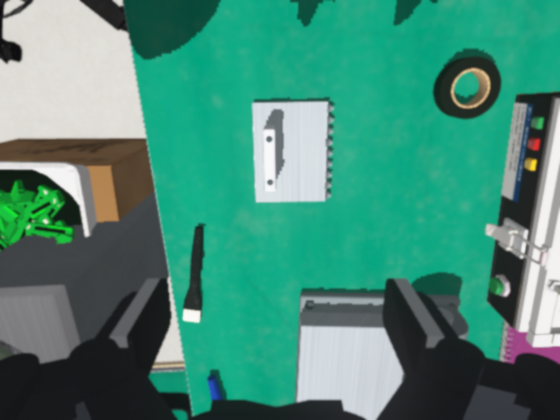

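The wrist view shows the coarse leaf with its bar top from (269,131) to (269,190), its teeth along column 331 towards +x, and the tape at (471,87). I'll measure it.

```bash
python3 - <<'E'
from h import *
s=dict(np.load('pics/w2.npz')); W=cloud(s)
q=W[100:200,250:300].reshape(-1,3); q=q[(q[:,2]>.036)&(q[:,2]<.048)]
print('bar',cv2.minAreaRect(q[:,:2].astype(np.float32)*1000),np.median(q[:,2]))
q=W[95:210,245:345].reshape(-1,3); q=q[(q[:,2]>.0055)&(q[:,2]<.011)]
print('plate',cv2.minAreaRect(q[:,:2].astype(np.float32)*1000),np.median(q[:,2]))
print('corners',onplane(s,[(253,101),(326,101),(327,201),(255,203)],.008).round(4))
to([.437,.327,.15],1.526)
a=cv2.imread('pics/w2.png')[90:215,240:350]
cv2.imwrite('pics/z2.png',cv2.resize(a,(520,591),interpolation=cv2.INTER_CUBIC))
E
```

```text
bar ((439.104248046875, 326.1260986328125), (63.61896514892578, 11.949776649475098), 87.51148986816406) 0.04236214810460078
plate ((464.0499572753906, 324.72979736328125), (110.10627746582031, 85.9543228149414), 87.54349517822266) 0.007960184440412283
corners [[0.4251 0.3826 0.008 ]
 [0.5012 0.3782 0.008 ]
 [0.5008 0.2681 0.008 ]
 [0.4186 0.2704 0.008 ]]
tcp [0.4448 0.3205 0.2707] yaw 1.512 tilt [-0.0011 -0.0012] F [ 0.2 -0.8 -0.5] t 2.5 shift [ 0.0062 -0.0081  0.1207] turn -0.014
```

View pics/z2.png

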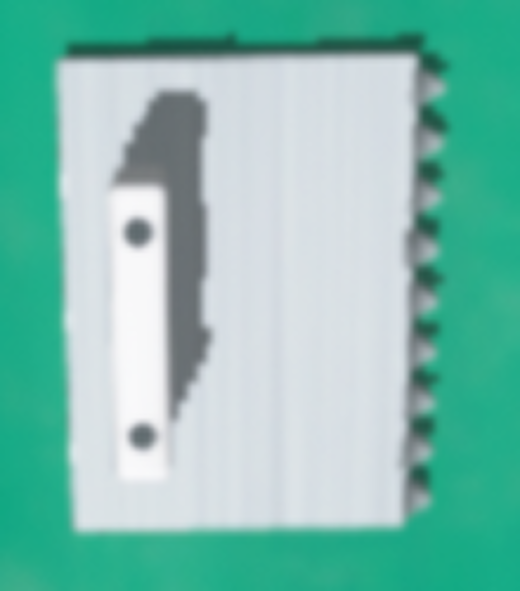

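9 teeth confirmed: they run down the right side of the crop from (432,75) to (418,490). I'll descend over the bar.

```bash
python3 -m pendant '0.0054 -0.006 0.05 -0.0155;0.0054 -0.006 0.1 -0.0155;0.0054 -0.006 0.15 -0.0155;0.0054 -0.006 0.19 -0.0155;0.0054 -0.006 0.19 -0.0155;0.0054 -0.006 0.19 -0.0155'
python3 -c "
from h import *
to([.4391,.3261,.013],1.5273)"
```

```text
time_s: 3.1
tcp_pos: [0.4397, 0.3255, 0.0819]
eef_rot: [-2.271, -2.171, 0.002]
ft_force: [-0.5, -0.3, 0.6]
opening: 0.0854
grip_force: 0.0
tcp [0.4397 0.3255 0.0819] yaw 1.5258 tilt [-0.001  -0.0007] F [-0.5 -0.3  0.6] t 3.1 shift [ 0.0006 -0.0006  0.0689] turn -0.0015
```

```bash
python3 -m pendant '0.0006 -0.0006 0.03 -0.0015;0.0006 -0.0006 0.055 -0.0015;0.0006 -0.0006 0.069 -0.0015;0.0006 -0.0006 0.069 -0.0015;0.0006 -0.0006 0.069 -0.0015'
python3 -m pendant '0 0 0 0;0 0 0 0;0 0 0 0;0 0 0 0;0 0 0 0;0 0 0 0;0 0 0 0;0 0 0 0' 255
python3 -c "
from h import *
to([.4391,.3261,.15],1.5273)"
```

```text
time_s: 3.6
tcp_pos: [0.4408, 0.3282, 0.0147]
eef_rot: [2.267, 2.174, 0.006]
ft_force: [0.8, 0.2, 0.1]
opening: 0.0856
grip_force: 0.0
time_s: 4.4
tcp_pos: [0.4389, 0.3277, 0.0126]
eef_rot: [-2.266, -2.176, -0.001]
ft_force: [-0.5, -0.3, 4.8]
opening: 0.0105
grip_force: 59.2
tcp [0.4389 0.3277 0.0126] yaw 1.5299 tilt [0.0002 0.0003] F [-0.5 -0.3  4.8] t 4.4 shift [-0.0015  0.0003 -0.1374] turn 0.0026
```

```bash
python3 -m pendant '0 0 -0.03 0;0 0 -0.07 0;0 0 -0.11 0;0 0 -0.15 0;0 0 -0.15 0'
python3 -c "
from h import *
to([.4998,.0287,.163],1.4958)"
```

```text
time_s: 4.9
tcp_pos: [0.4419, 0.3292, 0.1675]
eef_rot: [2.265, 2.174, 0.014]
ft_force: [0.8, 0.2, -0.9]
opening: 0.0112
grip_force: 58.9
tcp [0.4419 0.3292 0.1675] yaw 1.5299 tilt [0.0081 0.0044] F [ 0.8  0.2 -0.9] t 4.9 shift [-0.2979  0.0701  0.0036] turn 0.0341
```

```bash
python3 -m pendant '-0.05 0.012 0 0.01;-0.1 0.024 0 0.02;-0.145 0.036 0 0.034;-0.19 0.048 0 0.034;-0.235 0.06 0 0.034;-0.28 0.07 0 0.034;-0.298 0.07 0 0.034;-0.298 0.07 0 0.034'
python3 -m pendant '0 0 0 0;0 0 0 0'
python3 -c "
from h import *
to([.4998,.0287,.093],1.4958)
s=snap('wrist','pics/w3.png'); print(-s['R'].T@s['t'],s['R'][2])"
```

```text
time_s: 5.7
tcp_pos: [0.4959, 0.0243, 0.161]
eef_rot: [-2.307, -2.13, 0.003]
ft_force: [-0.1, 0.4, -1.1]
opening: 0.0114
grip_force: 58.8
time_s: 5.9
tcp_pos: [0.496, 0.0278, 0.1617]
eef_rot: [-2.301, -2.137, 0.001]
ft_force: [-0.0, 1.5, -1.1]
opening: 0.011
grip_force: 58.8
tcp [0.496  0.0278 0.1617] yaw 1.497 tilt [-0.0012  0.0005] F [-0.   1.5 -1.1] t 5.9 shift [0.0011 0.0039 0.0687] turn 0.0012
[0.50391989 0.10993385 0.30421957] [-0.02415876 -0.32029315 -0.94701037]
```

View pics/w3.png

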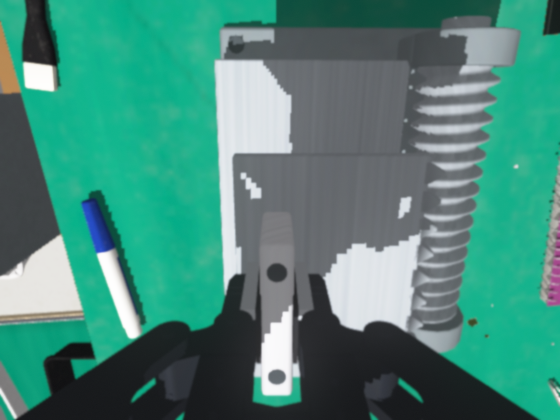

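The leaf is held level, with its far edge along row 154 and the bar between the fingers at column 277. The screw grooves are visible at columns 415–495. I'll lower it to just above the rest, with the teeth short of the thread.

```bash
python3 -m pendant '0.001 0.004 0.03 0.001;0.001 0.014 0.07 0.001;0.001 0.014 0.1 0.001;0.001 0.014 0.102 0.001;0.001 0.014 0.102 0.001;0.001 0.014 0.102 0.001'
python3 - <<'E'
from h import *
to([.5098,.0279,.0526],1.4958)
s=snap('wrist','pics/w4.png'); z=manip.get_state()['tcp_pos'][2]
a=cv2.imread('pics/w4.png')[0:400,340:560]
cv2.imwrite('pics/z4.png',cv2.resize(a[:330],(533,800)[:1]+(800,),interpolation=cv2.INTER_CUBIC)[:800])
im=cv2.resize(cv2.imread('pics/w4.png')[20:320,330:560],(460,600),interpolation=cv2.INTER_CUBIC); cv2.imwrite('pics/z4.png',im)
E
```

```text
time_s: 6.55
tcp_pos: [0.5117, 0.0272, 0.0618]
eef_rot: [2.302, 2.135, 0.002]
ft_force: [-0.4, -0.3, -1.9]
opening: 0.0108
grip_force: 58.7
tcp [0.5117 0.0272 0.0618] yaw 1.4957 tilt [ 0.0022 -0.0002] F [-0.4 -0.3 -1.9] t 6.55 shift [ 0.0005 -0.0019  0.0092] turn -0.0001
```

View pics/z4.png

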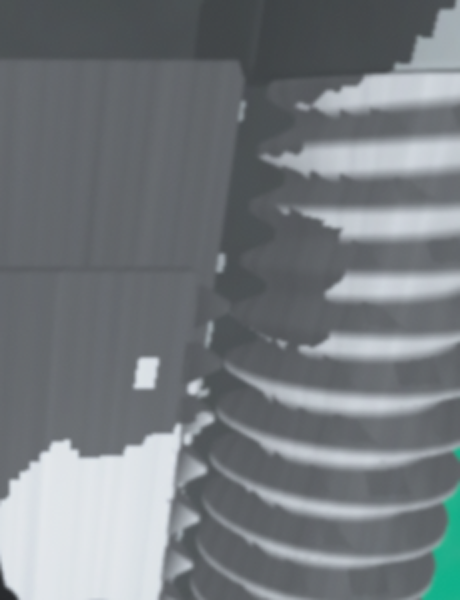

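Crop (2x, origin (330,20)): the leaf teeth are at about (195,380), (200,425), (190,468), (185,517), (180,563), and the far leaf edge is at row 270. The thread crests are at about (222,355), (215,405), (208,455). Next I'll fit the helix phase from depth and compare it with the leaf's y position.

```bash
cat > phase.py <<'E'
from h import *
from scipy.optimize import least_squares
yaw=-.075;O=np.array([.5565,.0229,0]);R=np.array([[np.cos(yaw),-np.sin(yaw),0],[np.sin(yaw),np.cos(yaw),0],[0,0,1]])
def screw(fn):
    W=cloud(dict(np.load(fn))); q=(W.reshape(-1,3)-O)@R
    m=(q[:,0]>.033)&(q[:,0]<.088)&(abs(q[:,1])<.088)&(q[:,2]>.04)&(q[:,2]<.072); q=q[m]*1000
    def f(p):
        x0=p[0]+p[1]*q[:,1]; dx=q[:,0]-x0;dz=q[:,2]-44-p[6]; r=np.hypot(dx,dz); th=np.arctan2(dz,-dx)
        # right-hand, axis y; th from rest side (-x) up to +z
        return r-p[2]-p[3]*np.cos(2*np.pi*q[:,1]/12+S*th)-p[4]*np.sin(2*np.pi*q[:,1]/12+S*th)
    for S in(1,-1):
        o=min((least_squares(f,[60,0,22,a,b,0,0],loss='soft_l1') for a,b in((2,0),(-2,0),(0,2),(0,-2))),key=lambda o:o.cost);p=o.x
        crest=np.arctan2(p[4],p[3])/2/np.pi*12
        print(fn,len(q),'S',S,'cost',o.cost.round(0),'axis x',p[0].round(2),'yawerr',p[1].round(4),'dz',p[6].round(2),'r',p[2].round(2),'amp',np.hypot(p[3],p[4]).round(2),'groove y mod12',((crest+6)%12).round(2))
def leaf(fn,ztop,ylo=-.03):
    W=cloud(dict(np.load(fn))); q=(W.reshape(-1,3)-O)@R
    return q
if __name__=='__main__':
    for f in('pics/w1.npz','pics/w3.npz','pics/w4.npz'): screw(f)
    s=dict(np.load('pics/w4.npz'))
    T=lambda uv,z:((onplane(s,uv,z)-O)@R*1000).round(1)
    print('far edge',T([(380,154.5),(430,155)],.0572))
    print('teeth',T([(330+u/2,20+v/2) for u,v in((195,380),(200,425),(190,468),(185,517),(180,563))],.0572))
    s3=dict(np.load('pics/w3.npz')); P=onplane(s3,[(277,272),(277,377)],.191);print('w3 holes',P.round(4))
    print('w3 corners',onplane(s3,[(234,155),(417,153)],.157).round(4))
E
python3 phase.py
```

```text
pics/w1.npz 7180 S 1 cost 8421.0 axis x 61.14 yawerr -0.0013 dz -1.74 r 24.16 amp 2.36 groove y mod12 4.39
pics/w1.npz 7180 S -1 cost 2120.0 axis x 58.56 yawerr 0.0069 dz 0.29 r 21.54 amp 3.35 groove y mod12 11.53
pics/w3.npz 12644 S 1 cost 11953.0 axis x 61.13 yawerr 0.0017 dz -5.1 r 27.11 amp 2.78 groove y mod12 5.01
pics/w3.npz 12644 S -1 cost 2918.0 axis x 58.59 yawerr 0.0083 dz 0.02 r 21.82 amp 3.37 groove y mod12 11.5
pics/w4.npz 32743 S 1 cost 31583.0 axis x 62.67 yawerr -0.0003 dz -2.55 r 25.77 amp 2.72 groove y mod12 3.47
pics/w4.npz 32743 S -1 cost 8679.0 axis x 58.62 yawerr 0.0089 dz -0.12 r 21.83 amp 3.34 groove y mod12 11.64
far edge [[-2.  55.  57.2]
 [17.9 54.8 57.2]]
teeth [[ 19.9  31.6  57.2]
 [ 22.3  21.4  57.2]
 [ 21.5  11.3  57.2]
 [ 21.9  -0.8  57.2]
 [ 22.2 -12.7  57.2]]
w3 holes [[0.4994 0.0478 0.191 ]
 [0.4962 0.0033 0.191 ]]
w3 corners [[0.4849 0.0826 0.157 ]
 [0.5574 0.078  0.157 ]]
```

The helix fit agrees across three views. The groove is at y = -0.4 mm, the crest line is at x = 33.6 mm in my frame, and the screw yaw is -0.083. The leaf's middle tooth is at about -0.2 mm, so the phase is already good. I'll trim the yaw and lower it onto the rest.

```bash
python3 -m pendant '0.0003 0 0.004 0.008;0.0003 0 0.008 0.008;0.0003 0 0.009 0.008;0.0003 0 0.009 0.008;0.0003 0 0.009 0.008'
python3 -c "
from h import *
to([.525,.0268,.0526],1.4878)"
```

```text
time_s: 7.1
tcp_pos: [0.5115, 0.0271, 0.0525]
eef_rot: [2.312, 2.125, 0.002]
ft_force: [-2.1, 0.8, 8.0]
opening: 0.0112
grip_force: 60.3
tcp [0.5115 0.0271 0.0525] yaw 1.4867 tilt [0.0021 0.0001] F [-2.1  0.8  8. ] t 7.1 shift [ 0.0008  0.0135 -0.    ] turn -0.0011
```

```bash
python3 -m pendant '0 0.003 -0.0003 0;0 0.006 -0.0003 0;0 0.009 -0.0003 0;0 0.011 -0.0003 0;0 0.011 -0.0003 0'
python3 -c "
from h import *
from phase import *
to([.525,.0268,.0526],1.4878)
snap('wrist','pics/w5.png'); a=cv2.imread('pics/w5.png')
cv2.imwrite('pics/z5.png',cv2.resize(a[60:360,340:520],(360,600),interpolation=cv2.INTER_CUBIC))"
```

```text
time_s: 7.6
tcp_pos: [0.5194, 0.0264, 0.0525]
eef_rot: [-2.311, -2.125, 0.004]
ft_force: [-9.8, -0.1, 14.4]
opening: 0.0108
grip_force: 61.2
tcp [0.5194 0.0264 0.0525] yaw 1.4868 tilt [-0.0034  0.0003] F [-9.8 -0.1 14.4] t 7.6 shift [ 0.0008  0.0056 -0.0001] turn -0.001
```

View pics/z5.png

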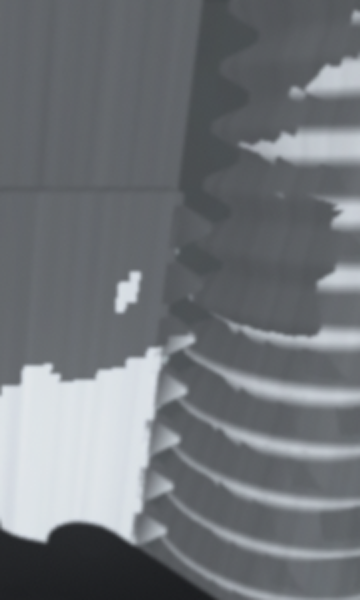

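The crop shows the tooth tips at (195,340), (187,390), (180,440), (172,487), (165,530), close to the crest outlines. I need a 3D check of the phase before pushing on.

```bash
python3 - <<'E'
from phase import *
for fn,zt in(('pics/w4.npz',.0572),('pics/w5.npz',.048)):
    s=dict(np.load(fn));W=cloud(s); q=(W.reshape(-1,3)-O)@R*1000
    # plate
    p=q[(abs(q[:,2]-zt*1000)<1.5)&(q[:,0]>-40)&(q[:,0]<33)&(q[:,1]<70)&(q[:,1]>-20)]
    for x in(-20,-10,0,10): 
        m=p[abs(p[:,0]-x)<3]; print(fn,'x',x,'ymax',np.percentile(m[:,1],99.7).round(1))
    for y in np.arange(-8,60,1.0):
        m=p[abs(p[:,1]-y)<.5]
        if len(m): print((y,np.percentile(m[:,0],98).round(1)),end=' ')
    print()
screw('pics/w5.npz')
E
```

```text
pics/w4.npz x -20 ymax 54.5
pics/w4.npz x -10 ymax 54.5
pics/w4.npz x 0 ymax 54.5
pics/w4.npz x 10 ymax 54.5
(np.float64(-8.0), np.float64(18.5)) (np.float64(-7.0), np.float64(18.1)) (np.float64(-6.0), np.float64(17.1)) (np.float64(-5.0), np.float64(17.6)) (np.float64(-4.0), np.float64(19.0)) (np.float64(-3.0), np.float64(21.2)) (np.float64(-2.0), np.float64(22.3)) (np.float64(-1.0), np.float64(23.7)) (np.float64(0.0), np.float64(23.7)) (np.float64(1.0), np.float64(23.4)) (np.float64(2.0), np.float64(21.2)) (np.float64(3.0), np.float64(20.2)) (np.float64(4.0), np.float64(18.3)) (np.float64(5.0), np.float64(17.3)) (np.float64(6.0), np.float64(17.1)) (np.float64(7.0), np.float64(17.8)) (np.float64(8.0), np.float64(19.7)) (np.float64(9.0), np.float64(20.4)) (np.float64(10.0), np.float64(21.9)) (np.float64(11.0), np.float64(23.5)) (np.float64(12.0), np.float64(23.1)) (np.float64(13.0), np.float64(23.1)) (np.float64(14.0), np.float64(21.6)) (np.float64(15.0), np.float64(19.8)) (np.float64(16.0), np.float64(18.3)) (np.float64(17.0), np.float64(17.2)) (np.float64(18.0), np.float64(16.9)) (n
[... 3353 characters left out ...]
 (np.float64(43.0), np.float64(27.0)) (np.float64(44.0), np.float64(28.4)) (np.float64(45.0), np.float64(30.0)) (np.float64(46.0), np.float64(31.1)) (np.float64(47.0), np.float64(31.1)) (np.float64(48.0), np.float64(30.7)) (np.float64(49.0), np.float64(28.7)) (np.float64(50.0), np.float64(27.2)) (np.float64(51.0), np.float64(26.1)) (np.float64(52.0), np.float64(25.1)) (np.float64(53.0), np.float64(25.1)) (np.float64(54.0), np.float64(22.7)) (np.float64(55.0), np.float64(-38.0)) 
pics/w5.npz 35326 S 1 cost 33766.0 axis x 62.62 yawerr -0.0038 dz -2.2 r 25.35 amp 2.71 groove y mod12 3.58
pics/w5.npz 35326 S -1 cost 9096.0 axis x 58.57 yawerr 0.0085 dz -0.06 r 21.77 amp 3.34 groove y mod12 11.64
```

The depth data settles it: teeth at -0.8 mm and groove at -0.4 mm, with tips at x = 31.2 and still short of the crest at 33.6. There are 8.6 mm left to travel. I'll slide on with a +0.5 mm trim.

```bash
python3 -m pendant '0.0005 0.001 -0.0005 0;0.0005 0.003 -0.0005 0;0.0005 0.0045 -0.0005 0;0.0005 0.006 -0.0005 0;0.0005 0.006 -0.0005 0;0.0005 0.006 -0.0005 0'
python3 -c "
from h import *
to([.5276,.0258,.0526],1.4878)"
```

```text
time_s: 8.25
tcp_pos: [0.5262, 0.0263, 0.0526]
eef_rot: [-2.311, -2.125, 0.002]
ft_force: [-7.8, 0.4, 9.1]
opening: 0.0109
grip_force: 60.6
tcp [0.5262 0.0263 0.0526] yaw 1.4869 tilt [-0.0022  0.0002] F [-7.8  0.4  9.1] t 8.25 shift [-0.0004  0.0014 -0.    ] turn -0.0009
```

```bash
python3 -m pendant '0 0.001 0 0;0 0.002 0 0;0 0.003 0 0;0 0.003 0 0;0 0.003 0 0'
python3 - <<'E'
from phase import *
to([.528,.0263,.0526],1.4878)
s=snap('wrist','pics/w6.png');W=cloud(s); q=(W.reshape(-1,3)-O)@R*1000
p=q[(abs(q[:,2]-48)<1.5)&(q[:,0]>-40)&(q[:,0]<45)]
print('root',[(y,np.percentile(p[abs(p[:,1]-y)<.5][:,0],90).round(1)) for y in(-6,6,18,30,42,53) if (abs(p[:,1]-y)<.5).any()])
E
```

```text
time_s: 8.75
tcp_pos: [0.5263, 0.0263, 0.0525]
eef_rot: [-2.309, -2.123, 0.008]
ft_force: [-14.9, 0.6, 19.2]
opening: 0.0112
grip_force: 61.8
tcp [0.5263 0.0263 0.0525] yaw 1.487 tilt [-0.0072  0.0003] F [-14.9   0.6  19.2] t 8.75 shift [ 0.0001  0.0017 -0.0001] turn -0.0008
root [(-6, np.float64(31.0)), (6, np.float64(29.8)), (18, np.float64(28.5)), (30, np.float64(29.3)), (42, np.float64(27.9)), (53, np.float64(26.8))]
```

```bash
cat > lf.py <<'E'
from phase import *
def lf(fn,zt=48):
    W=cloud(dict(np.load(fn))); q=(W.reshape(-1,3)-O)@R*1000
    v=q[(abs(q[:,2]-zt)<1.5)&(q[:,0]>-40)&(q[:,0]<45)&(abs(q[:,1])<70)]
    X=np.arange(-25,20,5); e=[np.percentile(v[abs(v[:,0]-x)<2.5][:,1],99.5) for x in X]; f=np.polyfit(X,e,1)
    b=q[(abs(q[:,2]-zt-34)<2.5)&(abs(q[:,1])<40)&(q[:,0]>-60)&(q[:,0]<-10)]
    r=cv2.minAreaRect(b[:,:2].astype(np.float32)) if len(b)>9 else None
    pl=q[(abs(q[:,2]-zt)<3)&(q[:,0]>-20)&(q[:,0]<20)&(q[:,1]>0)&(q[:,1]<50)]
    A=np.c_[pl[:,:2],np.ones(len(pl))]; c=np.linalg.lstsq(A,pl[:,2],rcond=None)[0]
    print(fn,'far edge y',f[1].round(2),'slope',f[0].round(4),'bar',r,'plane',c.round(4))
    prof=[]
    for y in range(-8,56,3):
        m=v[abs(v[:,1]-y)<.7][:,0]; prof.append((y,round(float(m.max()),1)) if len(m) else (y,None))
    print(prof)
E
python3 -c "
from lf import *
lf('pics/w4.npz',57.2);lf('pics/w5.npz');lf('pics/w6.npz')
s=manip.get_state();print(s['moment'],s['ft_force'])"
```

```text
pics/w4.npz far edge y 54.38 slope -0.0016 bar ((-44.74232482910156, 0.20633697509765625), (63.096641540527344, 34.07337188720703), 69.69029235839844) plane [1.50000e-03 1.00000e-04 5.72622e+01]
[(-8, 44.8), (-5, 39.8), (-2, 44.3), (1, 45.0), (4, 43.3), (7, 39.0), (10, 44.9), (13, 44.8), (16, 44.3), (19, 39.5), (22, 44.4), (25, 44.8), (28, 44.7), (31, 38.9), (34, 44.7), (37, 44.8), (40, 44.6), (43, 38.9), (46, 44.9), (49, 44.8), (52, 45.0), (55, 40.1)]
pics/w5.npz far edge y 53.81 slope -0.0136 bar ((-37.95487976074219, 0.32265472412109375), (63.60197067260742, 36.08282470703125), 70.01472473144531) plane [ 1.4000e-03 -4.0000e-04  4.7985e+01]
[(-8, 26.1), (-5, 35.3), (-2, 41.2), (1, 40.8), (4, 35.0), (7, 36.2), (10, 40.4), (13, 41.1), (16, 26.4), (19, 36.4), (22, 40.6), (25, 41.6), (28, 36.7), (31, 35.2), (34, 41.0), (37, 41.3), (40, 37.3), (43, 35.5), (46, 41.0), (49, 41.9), (52, 37.0), (55, 35.7)]
pics/w6.npz far edge y 54.32 slope -0.0134 bar ((-26.350284576416016, 0.964019775390625), (35.51917266845703, 63.09132766723633), 18.825132369995117) plane [-3.00000e-04  2.00000e-04  4.79626e+01]
[(-8, 33.7), (-5, 36.2), (-2, 40.9), (1, 40.8), (4, 33.6), (7, 35.5), (10, 40.8), (13, 40.7), (16, 34.2), (19, 35.4), (22, 40.9), (25, 41.6), (28, 36.0), (31, 35.3), (34, 40.6), (37, 41.3), (40, 36.6), (43, 35.2), (46, 40.7), (49, 41.2), (52, 37.3), (55, 35.7)]
[0.1336668  2.43694623 0.0553081 ] [-14.72569071   0.21475737  19.28781294]
```

```bash
python3 -m pendant '0 0 -0.0005 0;0 0 -0.001 0;0 0 -0.001 0;0 0 -0.001 0'
python3 -c "
from lf import *
to([.528,.0263,.0526],1.4878)"
```

```text
time_s: 9.2
tcp_pos: [0.5266, 0.0263, 0.0527]
eef_rot: [-2.309, -2.123, 0.008]
ft_force: [-11.6, 0.8, 10.0]
opening: 0.0113
grip_force: 60.6
tcp [0.5266 0.0263 0.0527] yaw 1.4872 tilt [-0.0071  0.0005] F [-11.6   0.8  10. ] t 9.2 shift [0.0001 0.0014 0.0001] turn -0.0006
```

```bash
python3 -m pendant '0 0.001 -0.0007 0;0 0.002 -0.0008 0;0 0.003 -0.001 0;0 0.003 -0.001 0;0 0.003 -0.001 0'
python3 -c "
from lf import *
to([.528,.0263,.0526],1.4878)
snap('wrist','pics/w7.png')
screw('pics/w7.npz');lf('pics/w7.npz')
a=cv2.imread('pics/w7.png')
cv2.imwrite('pics/z7.png',cv2.resize(a[130:350,360:480],(327,600),interpolation=cv2.INTER_CUBIC))"
```

```text
time_s: 9.7
tcp_pos: [0.5267, 0.0264, 0.053]
eef_rot: [-2.306, -2.121, 0.013]
ft_force: [-15.7, 2.1, 11.5]
opening: 0.0113
grip_force: 61.0
tcp [0.5267 0.0264 0.053 ] yaw 1.4874 tilt [-0.0124  0.0008] F [-15.7   2.1  11.5] t 9.7 shift [0.0001 0.0013 0.0004] turn -0.0004
pics/w7.npz 36908 S 1 cost 36010.0 axis x 62.48 yawerr -0.0041 dz -4.1 r 26.69 amp 2.65 groove y mod12 4.1
pics/w7.npz 36908 S -1 cost 11988.0 axis x 58.47 yawerr 0.0119 dz -0.6 r 22.3 amp 3.28 groove y mod12 11.58
pics/w7.npz far edge y 54.49 slope -0.0113 bar ((-26.129642486572266, 1.0364990234375), (34.90985870361328, 63.03256607055664), 18.762147903442383) plane [-8.10000e-03 -1.00000e-04  4.81925e+01]
[(-8, 34.4), (-5, 35.6), (-2, 41.3), (1, 41.2), (4, 34.8), (7, 34.9), (10, 40.9), (13, 41.6), (16, 34.6), (19, 35.4), (22, 40.8), (25, 41.2), (28, 36.8), (31, 36.2), (34, 41.4), (37, 41.5), (40, 37.3), (43, 35.6), (46, 41.1), (49, 41.6), (52, 37.4), (55, 36.1)]
```

View pics/z7.png

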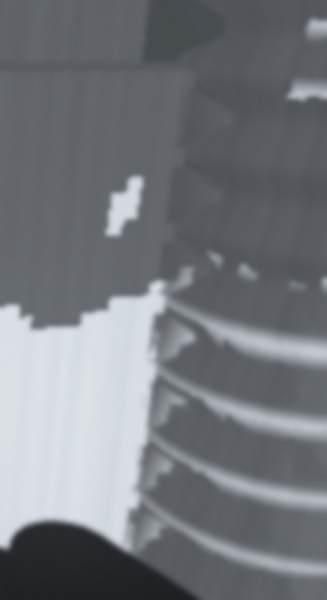

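The crests now meet the leaf's root line (crop (165,300), (155,365), (145,435)), so the teeth are nearly home. I'll compute the remaining gap.

```bash
python3 - <<'E'
from phase import *
for fn,zt in(('pics/w4.npz',57.2),('pics/w5.npz',48),('pics/w6.npz',48),('pics/w7.npz',48)):
    s=dict(np.load(fn)); P=(onplane(s,[(430.4,155.7),(408.8,329.9)],zt/1000)-O)@R*1000; print(fn,P.round(2).tolist())
    q=(cloud(s).reshape(-1,3)-O)@R*1000
    # crest radius on upper side -> crest x
    m=q[(abs(q[:,1])<80)&(q[:,0]>35)&(q[:,2]>50)&(q[:,2]<72)]; r=np.hypot(m[:,0]-58.55-.0085*m[:,1],m[:,2]-44); print('r pct',np.percentile(r,[2,50,95,99]).round(2))
    b=q[(abs(q[:,2]-zt-34)<1)&(abs(q[:,1])<33)&(q[:,0]>-60)&(q[:,0]<-15)]
    print('bar x',np.percentile(b[:,0],[1,10,50,90,99]).round(1), 'y',np.percentile(b[:,1],[1,99]).round(1))
E
```

```text
pics/w4.npz [[18.06, 54.49, 57.2], [18.85, -28.04, 57.2]]
r pct [17.86 22.35 25.38 25.97]
bar x [-54.1 -48.1 -43.1 -38.4 -28.9] y [-30.7  31.2]
pics/w5.npz [[26.07, 53.79, 48.0], [26.11, -28.53, 48.0]]
r pct [17.89 22.33 25.39 25.95]
bar x [-49.9 -40.3 -35.4 -30.6 -21. ] y [-30.8  30.9]
pics/w6.npz [[32.87, 54.25, 48.0], [32.94, -27.96, 48.0]]
r pct [17.92 22.4  25.38 25.93]
bar x [-43.1 -33.4 -28.5 -23.6 -19.7] y [-30.7  31.3]
pics/w7.npz [[33.31, 54.3, 48.0], [33.4, -27.98, 48.0]]
r pct [17.97 22.41 25.38 25.94]
bar x [-43.5 -33.1 -27.9 -22.9 -19.5] y [-30.8  31.5]
```

Root line is at 33.35 against the crest at 33.5, so it is home. I'll relax the push, level the leaf and release.

```bash
python3 -m pendant '0 -0.001 0.0005 0;0 -0.002 0.0012 0;0 -0.003 0.0015 0;0 -0.003 0.0015 0;0 -0.003 0.0015 0'
python3 -m pendant '0 0 0 0;0 0 0 0;0 0 0 0;0 0 0 0;0 0 0 0;0 0 0 0;0 0 0 0;0 0 0 0' 0
python3 -c "
from lf import *
to([.528,.0263,.0526],1.4878)"
```

```text
time_s: 10.25
tcp_pos: [0.5266, 0.0264, 0.0526]
eef_rot: [-2.309, -2.123, 0.007]
ft_force: [-12.6, 1.2, 14.6]
opening: 0.0111
grip_force: 61.2
time_s: 11.05
tcp_pos: [0.5306, 0.026, 0.0525]
eef_rot: [-2.313, -2.126, 0.0]
ft_force: [0.8, -0.1, -1.0]
opening: 0.0853
grip_force: 0.0
tcp [0.5306 0.026  0.0525] yaw 1.4868 tilt [-0.  0.] F [ 0.8 -0.1 -1. ] t 11.05 shift [ 0.0001 -0.0026 -0.0001] turn -0.001
```

```bash
python3 -m pendant '0 0 -0.02 0;0 0 -0.05 0;0 0 -0.09 0;0 0 -0.13 0;0 0 -0.16 0;0 0 -0.16 0;0 0 -0.16 0'
python3 - <<'E'
from lf import *
to([.528,.0263,.0526],1.4878)
s=snap('wrist','pics/w8.png'); screw('pics/w8.npz'); q=(cloud(s).reshape(-1,3)-O)@R*1000
b=q[(abs(q[:,2]-82)<2)&(abs(q[:,1])<40)&(q[:,0]>-60)&(q[:,0]<-10)]
print('bar',cv2.minAreaRect(b[:,:2].astype(np.float32)))
v=q[(abs(q[:,2]-48)<1.5)&(q[:,0]>-60)&(q[:,0]<32)&(abs(q[:,1])<70)]
print('plate',cv2.minAreaRect(v[:,:2].astype(np.float32)))
A=np.c_[v[:,:2],np.ones(len(v))];print('plane',np.linalg.lstsq(A,v[:,2],rcond=None)[0].round(4))
e=[np.percentile(v[abs(v[:,1]-y)<3][:,0],1) for y in(-40,-20,0,20,40)];print('back edge x',np.round(e,1))
E
```

```text
time_s: 11.75
tcp_pos: [0.5309, 0.0259, 0.2131]
eef_rot: [2.312, 2.125, 0.002]
ft_force: [-0.7, 0.6, 0.4]
opening: 0.0854
grip_force: 0.0
tcp [0.5309 0.0259 0.2131] yaw 1.4868 tilt [ 0.0016 -0.0001] F [-0.7  0.6  0.4] t 11.75 shift [ 1.000e-04 -3.200e-03  1.604e-01] turn -0.001
pics/w8.npz 11881 S 1 cost 13657.0 axis x 60.82 yawerr -0.0054 dz -2.99 r 25.0 amp 2.36 groove y mod12 4.78
pics/w8.npz 11881 S -1 cost 3760.0 axis x 58.64 yawerr 0.0069 dz -0.34 r 22.07 amp 3.31 groove y mod12 11.48
bar ((-28.33502769470215, -0.18445396423339844), (63.81283187866211, 11.751419067382812), 89.56043243408203)
plate ((-7.0222625732421875, -0.3315277099609375), (109.69711303710938, 78.4438247680664), 89.70067596435547)
plane [ 4.00000e-04 -4.00000e-04  4.79735e+01]
back edge x [-45.6 -45.8 -45.4 -45.5 -45.1]
```

```bash
python3 -c "
from workcell import manip
print(manip.job_done())"
```

```text
the job is handed in; nothing more can be done
None
```

The coarse (12 mm) leaf is released and lying flat on the rest, with its root line measured within about 1 mm of the crest line and parallel to the screw; the arm touches nothing, and the job was handed in at about 12 s with no verdict returned.

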